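# Reset the router with the reset pin

### The job

The router needs a factory reset: slide the small shutter on its sloping top fully open to uncover the recessed reset hole, then take the slim reset pin (the tool with a ball on top) from the wooden tool block, put its point straight down the hole, square to the sloping panel, and press gently until the button at the bottom is pushed well in. Keep it pressed for at least three seconds without leaning on it, and finish while still holding the pin in the gripper with the button pressed. Leave the shutter open, and leave the screwdrivers and the things on the desk where they are.

Things in the scene. Friction and masses are not known exactly. Their poses are not given: they have to be found in the camera images.
- router: Wi-Fi router, fixed to the desk: a wedge-shaped grey case 122 mm deep (x) and 182 mm wide (y) under a white sloping top panel, about 30 mm high at the front (its -x side) and 75 mm at the back, with two short black aerials 155 mm high at the back corners. Origin on the desk under its centre; x points to the back, y to its left, z up.
- panel: The router's white top panel, a slab 16 mm thick with rounded rims, 138 x 198 mm, sloping 20 degrees: it rises from the front to the back of the router. Origin at the centre of its underside; x points up the slope, y to the router's left, z is the panel's outward normal (20 degrees from vertical, leaning to the router's front). The reset hole goes straight down along -z.
- reset_hole (a point): Centre of the mouth of the reset hole, on the panel's upper face, 25 mm down the slope from the panel's centre and 30 mm to its left, with the panel's axes. Round hole 7 mm wide with straight walls; the round button lies 8 mm below the mouth. It is hidden under the shutter while that is shut. Two shutter guides 5.5 mm high run along y 15.5 mm up and down the slope from the hole.
- shutter (a joint): Travel of the shutter in m: 0 shut (its middle over the hole), 0.030 fully open; it slides along the panel's -y (to the router's right) and stays where it is left; sliding takes about 1 to 2 N.
- shutter_rib (a point): Point in the grip rib of the shutter, with the panel's axes, 11.5 mm above the panel's upper face and 4.5 mm below the top of the rib. The shutter is a grey plate 30 x 30 mm; in its middle stands the rib: 8 mm thick along the panel's y (the slide direction), 22 mm long along the slope, its top 16 mm above the panel's upper face.
- reset_button (a joint): How far the sprung reset button is pushed in, in m: 0 free, 0.005 at its hard stop. It takes about 1.5 N to begin and 4 N to reach the stop, so a gentle press with a few millimetres of travel is right.
- tool_block: Light wooden tool block, fixed to the desk, 52 mm (x) x 140 mm (y) x 42 mm high, with three holes 6.5 mm wide and 39 mm deep in a row along its y, at -43, 0 and +43 mm. Origin on the desk under its centre, z up. The three tools stand upright in the holes with the shoulders of their handles on the block's top; which stands where varies.
- reset_pin: Reset pin: a straight steel pin 4 mm thick and 36 mm long with a rounded point, in a slim smooth round black handle 12 mm thick from 36 to 82 mm above the point, with a ball 17 mm thick on top (top at 96.5 mm). Origin at the point of the pin; z runs along the tool from the point to the ball. About 30 g.
- screwdriver_a: Screwdriver in the tool block, fat ribbed black handle 20 mm thick with a flat steel cap, 98 mm long in all. Origin at its tip, z up along it. Leave it in the block.
- screwdriver_b: Like the other screwdriver, with a handle 23 mm thick. Leave it in the block.
- sticky_notes: Pad of yellow sticky notes, 76 x 76 x 13 mm, on the desk. Origin under its centre. Leave it alone.
- usb_stick: Small USB stick, 18 x 53 x 9 mm, on the desk. Origin under its centre. Leave it alone.
- stapler: Stapler, 36 x 138 x 40 mm, on the desk. Origin under its centre. Leave it alone.

How it is judged:
On the way, in this order (a step that is already met when the one before it is completed fails the run):
1. the shutter is slid fully open (value of joint shutter above 0.025 m), for 0.2 s.
2. the button is kept pressed with the reset pin, square to the panel, for three seconds (value of joint reset_button above 0.0015 m and distance between reset_pin and reset_hole below 0.016 m and angle between the z axis of reset_pin and the z axis of panel, either way round below 0.175 rad and contact force between reset_pin and router between 0.5 and 15 N), for 2.8 s.
At the end, for the whole second after the job is handed in: The shutter is open (over 25 of 30 mm); the gripper still holds the reset pin, whose point is in the reset hole and keeps the button pushed in by more than 1.5 mm, with the pin within 10 degrees of the panel's normal and a force between 0.5 and 15 N on the router; the pin is still (all of step 2 and z of reset_pin in the frame of reset_hole below -0.008 m and contact force between the fingers and reset_pin above 1 N and linear speed of reset_pin below 0.02 m/s and value of joint shutter above 0.025 m); the arm keeps its last pose, push and grip.
It fails at once if the pin is rammed against the router (over 25 N) (contact force between reset_pin and router above 25 N).
It fails at once if a screwdriver is taken from the block (distance of any of screwdriver_a, screwdriver_b from where it was at the start of the episode above 0.02 m).
It fails at once if the sticky notes, USB stick or stapler are pushed away (distance of any of sticky_notes, usb_stick, stapler from where it was at the start of the episode above 0.03 m).
It also fails if it takes over 58 s, if anything falls off the work surface, if the arm or the gripper's body presses on something with over 40 N, if the wrist force passes 120 N, or if a joint passes its speed limit or range.

### The arm

A 6-joint arm with a two-finger parallel gripper is mounted at the origin on a cart in front of the work surface, level with it; the furniture and walls round the work are solid. World frame = base frame: x ahead of the robot, y to its left, z up, the work surface at z = 0. Lengths are in m, angles in rad, forces in N, time in s.
With the tool pointing down it reaches from about 0.375 to 0.9 m from the base axis. Payload 3.1 kg.
Tool frame: the origin (TCP) lies at the very end of the fingers, on their centre line; the grasp point (between the pads) lies 19 mm behind it; x points along the fingers, y is the direction in which the jaws open and shut, and the axes are right-handed (so a half turn about x gives the same grasp; the last joint's range is limited). The gripper opens to 85 mm and grips with 20 to 120 N. Pads are 22 mm wide; open, the fingers measure 114 mm over their backs; the gripper's body (76 mm by 85 mm) begins 54 mm behind the grasp point. The pads swing forward as they close: fully open they stand 13 mm farther back than shut.
Start: joints at [1.141, 0.527, 1.433, -0, 1.181, -0.178], TCP at [0.155, 0.605, 0.231] pointing down, gripper open.
Joint ranges: [-3.08, 3.08], [-0.75, 2.2], [0.22, 2.44], [-1.43, 4.57], [0, 2.65], [-2.85, 2.85]. Speed limits (rad/s): [2.79, 2.79, 3.14, 3.14, 3.14, 3.14].

### API

Orientations are given as a unit quaternion [x, y, z, w].
In Python, from station import sense, snapshot, camera_model, sign_off gives the robot as it stands.
- The arm moves only by the tool step_arm, never from a script. Its argument "increments" is one flat list of numbers, 5 for each row, row after row: the shift along the tool's x, y, z in units of 60 mm (1.0 is 60 mm), then the turn about the tool's x in units of 5 degrees (1.0 is 5 degrees), then the closure, from 0 (fully open) to 1 (shut). A call has exactly 5 rows; each row is the pose to reach, as a shift and turn from the pose measured when the call began, along the tool's axes at that moment; what a row does not reach only later rows make up. A row lasts 1/8 s, in which the tool goes at most 62.5 mm and 10.7 degrees, less where a joint would pass 70% of its speed; a pose out of reach is approached as far as the arm can. A call with a gripper value outside its range is refused whole. The fingers move at their own pace and stop on an object; "grip_force" is the grip in N (left out, the last holds). Time passes only in rows, so rows that repeat a pose let the fingers close, or fill a call up. It gives the time, the measured TCP pose, the force and the opening at its end, in the units of the state.
- sense(): the state, without advancing time (a new reading comes with each control period).
- snapshot(name): name is "scene" or "side" or "wrist"; returns the picture (400x640x3 uint8, blue, green, red); there is no depth.
- camera_model(name): a dict with "vertical_fov" (degrees; the focal length in pixels is half the picture's height over the tangent of half this angle, whatever the lens; pixels are square), "cx", "cy" (the principal point, pixels), "R" (3x3) and "t" (3): a world point X has camera coordinates R X + t. Camera axes: x right, y down, z forward; pixel columns grow to the right and rows downward; lengths in m; the calibration is good to about 2 mm. A picture is of the moment at which its call begins: read the wrist's pose just before it. camera_model takes no time and is no camera call; for the wrist camera it gives the pose at the moment of the call.
- sign_off(): hands the job in, once; it reports no verdict.
The state is a dict: "t": time; "q": joint angles; "qd": joint speeds; "tau": joint torques, N m; "tcp_pos": TCP position; "tool_rot": TCP orientation; "force": force on the tool from outside, world axes, zero at the start; "ft_torque": the same for the moment, N m; "finger_gap": opening from 0.0 (shut) to 1.0 (fully open).
Only numpy, scipy, OpenCV 4.12 (cv2) and the standard library are available. Lean on these libraries where they do the work, as an engineer would, in place of code of your own. Each camera call takes 0.05 s, during which the arm holds its last target. There are 200 camera calls.

## Working session

There is one attempt and no reset: what is moved stays moved. The work goes in short steps, Python scripts to look and compute and a tool call to move; the robot and the scene stay as the last step left them, time stands still between calls to the robot, and variables do not carry over. Pictures are saved under pics/ and viewed, about 8 in all and at most 12, crops included, and the job is handed in when it is done.

Besides the shell and the picture viewer there is one more tool, called after "Request:" by a JSON object that holds its "fn" and its "kwargs", one argument or row to a line. step_arm: Moves the arm, as the interface text tells. Its arguments: {"type":"object","properties":{"increments":{"type":"array","items":{"type":"number"}},"grip_force":{"type":"number"}},"required":["increments"]}

```bash
mkdir -p pics; ls; python3 - <<'E'
from station import *
import cv2,numpy as np
s=sense(); print({k:np.round(v,3).tolist() for k,v in s.items()})
for n in("scene","side","wrist"):
    m=camera_model(n); print(n,m["vertical_fov"],m["cx"],m["cy"],np.round(m["R"],4).tolist(),np.round(m["t"],4).tolist())
    cv2.imwrite(f"pics/{n}0.png",snapshot(n))
E
```

```text
pics
{'t': 0.0, 'q': [1.141, 0.528, 1.434, -0.0, 1.181, -0.178], 'qd': [-0.0, 0.001, -0.001, -0.001, -0.0, -0.001], 'tau': [-0.0, -44.235, -17.802, -0.0, 0.009, 0.0], 'tcp_pos': [0.155, 0.605, 0.23], 'tool_rot': [0.088, 0.702, -0.089, 0.701], 'force': [0.138, 0.728, -0.661], 'ft_torque': [-0.004, -0.041, -0.016], 'finger_gap': 0.998}
scene 56.37126476651823 324.62514794548196 193.51045362699261 [[-0.4632, -0.8861, 0.0143], [-0.5988, 0.301, -0.7422], [0.6534, -0.3523, -0.67]] [0.0552, 0.4379, 0.8098]
side 45.24775416424402 322.47937970323943 201.71197199482776 [[0.8199, -0.5723, -0.0174], [-0.2453, -0.3237, -0.9138], [0.5173, 0.7535, -0.4058]] [-0.5385, 0.1109, 1.0683]
wrist 71.10056009922435 323.2353399893288 199.5179256066721 [[0.2484, 0.9687, -0.0023], [0.9187, -0.2348, 0.3177], [0.3072, -0.081, -0.9482]] [-0.6237, -0.0421, 0.3796]
```

View pics/scene0.png

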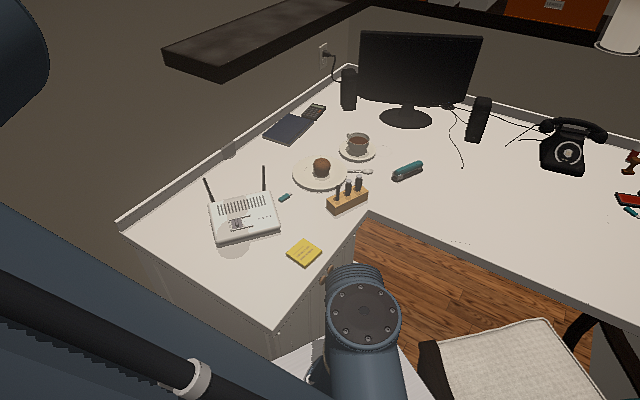

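View pics/side0.png

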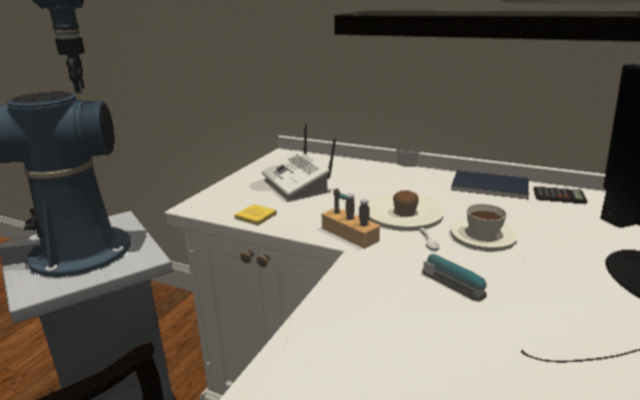

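Scene: router at about (243,215), block at (347,200), notes (303,252), USB (285,197), stapler (407,170). Side: block at (350,225), with the slim tool probably leftmost at (337,200). I'll zoom in to get the landmarks.

```bash
python3 - <<'E'
import cv2,numpy as np
a=cv2.imread("pics/scene0.png");b=cv2.imread("pics/side0.png")
A=cv2.resize(a[155:255,195:375],None,fx=4.4,fy=4.4,interpolation=cv2.INTER_CUBIC)
B=cv2.resize(b[120:250,255:385],None,fx=4.4,fy=4.4,interpolation=cv2.INTER_CUBIC)
cv2.imwrite("pics/cropA.png",A);cv2.imwrite("pics/cropB.png",B)
E
```

```text
(no output)
```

View pics/cropA.png

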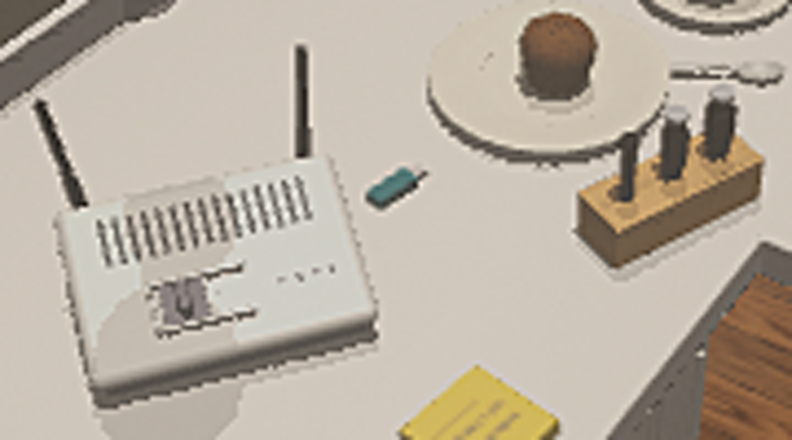

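View pics/cropB.png

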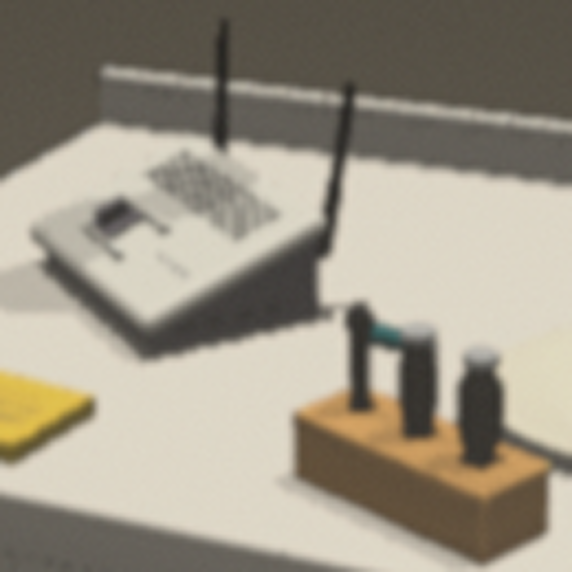

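Crop A: shutter at (185,300), panel corners (62,215), (325,160), (375,310), (95,385); pin base (622,190), ball (629,138), so the pin is the slim leftmost tool. Crop B: pin ball (358,312), base (363,407), shutter (120,212).

```bash
cat > h.py <<'E'
import numpy as np
from scipy.optimize import least_squares
from scipy.spatial.transform import Rotation as Ro
from station import *
def proj(m,X):
    f=200/np.tan(np.radians(m["vertical_fov"]/2)); c=np.asarray(m["R"])@np.asarray(X).T+np.asarray(m["t"])[:,None]
    return np.c_[f*c[0]/c[2]+m["cx"], f*c[1]/c[2]+m["cy"]]
def panelpt(p):   # panel frame mm -> router frame m
    return (np.array([0,0,52.5])+Ro.from_euler('y',-20,degrees=True).apply(p))/1000
def w(p,v): return Ro.from_euler('z',p[2]).apply(v)+[p[0],p[1],0]
E
cat > fit.py <<'E'
from h import *
S,D=camera_model("scene"),camera_model("side")
a=lambda L:np.array(L)/4.4+[195,155]
b=lambda L:np.array(L)/4.4+[255,120]
P=panelpt(np.array([[69,99,12],[69,-99,12],[-69,-99,12],[-69,99,12],[-25,30,20]]))
uA=a([[62,215],[325,160],[375,312],[93,388],[185,302]]);uB=b([[185,150],[325,215],[145,325],[32,235],[120,212]])
r=least_squares(lambda p:np.r_[proj(S,w(p,P))-uA,proj(D,w(p,P))-uB].ravel(),[.4,.6,.5])
print("router",r.x,np.degrees(r.x[2]),np.round(r.fun.reshape(-1,2),1).tolist())
B=np.array([[0,43,42],[0,0,42],[0,-43,42],[0,43,89]])/1000
vA=a([[622,190],[670,175],[715,155],[629,138]]);vB=b([[363,407],[418,432],[482,462],[358,312]])
for i in(.8,-2.3):
  k=least_squares(lambda p:np.r_[proj(S,w(p,B))-vA,proj(D,w(p,B))-vB].ravel(),[.5,.4,i])
  print("block",k.x,np.degrees(k.x[2]),k.cost,np.round(k.fun.reshape(-1,2),1).tolist())
print("pin base",w(k.x,B[:1])); print("hole",w(r.x,panelpt([[-25,30,16]])), "rib",w(r.x,panelpt([[-25,30,27.5]])))
E
python3 fit.py
```

```text
router [ 0.57722501  0.03187873 -0.11800377] -6.761117821300149 [[-0.9, -3.3], [2.8, -5.4], [3.8, -1.7], [1.5, -1.7], [0.8, -2.7], [-0.2, -7.5], [-0.8, -3.5], [-2.7, -3.1], [-4.3, -4.8], [-3.5, -2.2]]
block [ 0.52847266 -0.29612377  0.09974821] 5.715151649500942 10.258114212091607 [[-0.2, 0.4], [-0.4, -0.9], [-0.2, -1.0], [-1.3, 1.4], [0.0, 0.2], [0.2, 0.4], [-1.1, -0.2], [1.1, 3.5]]
block [ 0.52847267 -0.29612377  0.09974838] 5.715161117909003 10.258114212080987 [[-0.2, 0.4], [-0.4, -0.9], [-0.2, -1.0], [-1.3, 1.4], [0.0, 0.2], [0.2, 0.4], [-1.1, -0.2], [1.1, 3.5]]
pin base [[ 0.5241906  -0.25333751  0.042     ]]
hole [[0.55199371 0.06508011 0.05898458]] rib [[0.54808783 0.06554317 0.06979104]]
```

```bash
cat >> fit.py <<'E'
print('---')
r=least_squares(lambda p:np.r_[proj(S,w(p,P)+[0,0,p[3]])-uA,proj(D,w(p,P)+[0,0,p[3]])-uB].ravel(),[.577,.03,-.1,0],loss='soft_l1')
print(r.x,np.degrees(r.x[2]),np.round(r.fun.reshape(-1,2),1).tolist())
print("hole",w(r.x,panelpt([[-25,30,16]]))+[0,0,r.x[3]])
E
python3 fit.py | sed -n '/---/,$p'; python3 -c "
from h import *
s=sense();print(Ro.from_quat(s['tool_rot']).as_matrix().round(3))"
```

```text
---
[ 0.58686932  0.03728176 -0.11138792 -0.01662131] -6.382057903472295 [[-2.6, -0.6], [0.4, -2.8], [1.3, 0.4], [-0.0, 0.5], [-1.1, -0.3], [1.5, -3.4], [1.2, 0.9], [-0.1, 1.2], [-2.1, -0.6], [-1.3, 2.0]]
hole [[0.56141891 0.07031549 0.04236327]]
[[-0.001  0.248  0.969]
 [-0.001  0.969 -0.248]
 [-1.    -0.002 -0.   ]]
```

View pics/wrist0.png

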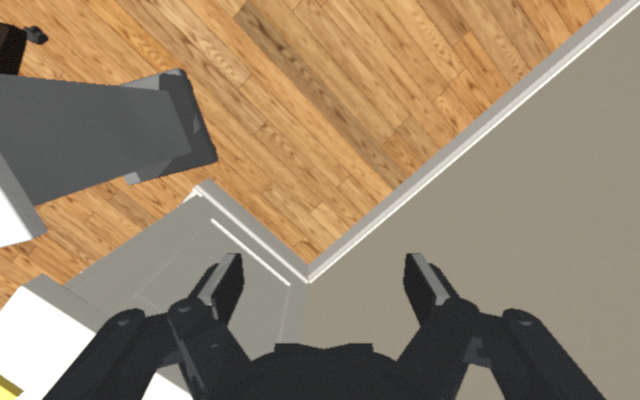

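```bash
cat >> h.py <<'E'
def go(pos,psi=None):
    s=sense();M=Ro.from_quat(s["tool_rot"]).as_matrix()
    p0=np.degrees(np.arctan2(-M[0,1],M[1,1]));
    d=M.T@(np.array(pos)-s["tcp_pos"])/.06
    print("t",round(s["t"],2),"tcp",np.round(s["tcp_pos"],4),"psi",round(p0,2),"tiltz",np.round(M[:,0],3),"gap",round(s["finger_gap"],3),"F",np.round(s["force"],1))
    print("shift units",np.round(d,3),"turn units",None if psi is None else round(-(psi-p0)/5,2))
E
python3 -c "
from h import *
go([.556,.115,.16],-6.4)"
```

```text
t 0.15 tcp [0.1548 0.605  0.2306] psi -14.37 tiltz [-0.001 -0.001 -1.   ] gap 1.001 F [ 0.1  0.2 -0.3]
shift units [ 1.184 -6.25   8.504] turn units -1.59
```

Request:
{"fn": "step_arm", "kwargs": {
  "increments": [0.0,-0.6,0.8,0,1,0,-1.2,1.6,0,1,0,-1.8,2.4,-0.5,1,0,-2.4,3.2,-1,1,0,-3.0,4.1,-1.59,1]
}}

```text
t: 0.78
tcp_pos: [0.3476, 0.3697, 0.2307]
tool_rot: [0.038, 0.706, -0.039, 0.706]
force: [0.3, 0.2, -0.1]
finger_gap: -0.002
```

```bash
python3 -c "
from h import *
go([.556,.115,.16],-6.4)"
```

```text
t 0.78 tcp [0.3476 0.3697 0.2307] psi -6.29 tiltz [-0.001 -0.002 -1.   ] gap -0.002 F [ 0.3  0.2 -0.1]
shift units [ 1.182 -3.837  3.919] turn units 0.02
```

Request:
{"fn": "step_arm", "kwargs": {
  "increments": [0.1,-0.75,0.75,0,1,0.3,-1.5,1.5,0,1,0.6,-2.3,2.3,0,1,0.9,-3.1,3.15,0,1,1.18,-3.84,3.92,0,1]
}}

```text
t: 1.4
tcp_pos: [0.5406, 0.1329, 0.1663]
tool_rot: [0.038, 0.706, -0.039, 0.706]
force: [0.0, 1.0, -0.8]
finger_gap: -0.005
```

```bash
python3 - <<'E'
from h import *
import cv2
go([.556,.115,.16],-6.4)
m=camera_model("wrist"); np.savez("w1.npz",**m)
cv2.imwrite("pics/w1.png",snapshot("wrist"))
E
```

```text
t 1.4 tcp [0.5406 0.1329 0.1663] psi -6.31 tiltz [-0.001 -0.001 -1.   ] gap -0.005 F [ 0.   1.  -0.8]
shift units [ 0.105 -0.268  0.288] turn units 0.02
```

View pics/w1.png

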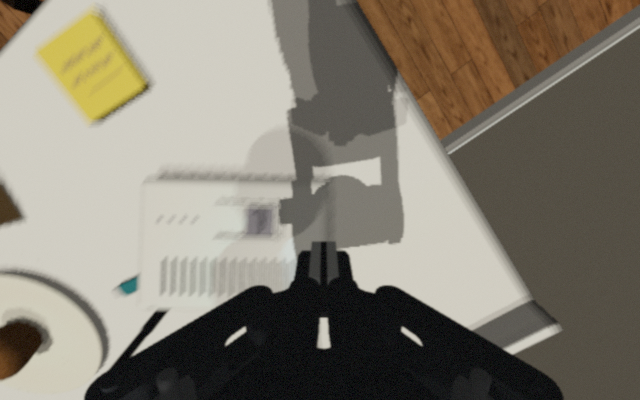

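The wrist view shows the shutter's grey plate at about (260,220) between guides at rows 202 and 237, with the router square to the image. I'll refine this numerically.

```bash
cat >> h.py <<'E'
def ray(m,u,z):
    f=200/np.tan(np.radians(m["vertical_fov"]/2));R=np.asarray(m["R"]);C=-R.T@m["t"]
    d=R.T@np.array([(u[0]-m["cx"])/f,(u[1]-m["cy"])/f,1.]); return C+d*(z-C[2])/d[2]
E
python3 - <<'E'
from h import *
import cv2
m=dict(np.load("w1.npz")); g=cv2.imread("pics/w1.png",0).astype(int)
for n in range(196,244,3): print(n,g[n,236:290:2].tolist())
for z in(.045,.0575):
  print(z,ray(m,(260,220),z),ray(m,(145,220),z),ray(m,(220,178),z))
E
```

```text
196 [190, 190, 190, 187, 188, 186, 189, 192, 190, 191, 192, 191, 189, 189, 191, 192, 193, 193, 193, 193, 193, 191, 192, 193, 188, 189, 191]
199 [187, 185, 183, 175, 175, 179, 185, 183, 183, 185, 185, 183, 176, 180, 188, 188, 185, 185, 183, 183, 185, 176, 144, 137, 117, 108, 105]
202 [181, 179, 180, 176, 177, 184, 182, 174, 166, 166, 167, 167, 177, 180, 182, 181, 176, 170, 170, 174, 181, 162, 107, 94, 92, 94, 96]
205 [191, 188, 185, 182, 181, 176, 164, 150, 149, 147, 148, 155, 145, 142, 144, 148, 148, 147, 154, 163, 166, 138, 124, 94, 94, 94, 97]
208 [202, 199, 197, 195, 181, 169, 158, 142, 146, 144, 143, 131, 130, 135, 131, 136, 144, 147, 150, 162, 161, 152, 117, 95, 92, 95, 97]
211 [203, 200, 199, 188, 170, 157, 142, 125, 121, 108, 98, 100, 104, 104, 103, 111, 117, 125, 148, 162, 166, 143, 95, 91, 94, 96, 94]
214 [206, 205, 200, 192, 176, 157, 140, 122, 112, 107, 110, 104, 102, 101, 102, 114, 120, 125, 148, 157, 167, 139, 94, 93, 93, 94, 96]
217 [208, 206, 204, 193, 178, 163, 139, 122, 123, 120, 115, 105, 99, 102, 102, 108, 122, 126, 146, 153, 172, 155, 107, 96, 94, 96, 96]
220 [210
[... 632 characters left out ...]
, 135, 151, 163, 169, 178, 179, 185, 191, 197, 199]
235 [178, 177, 182, 171, 156, 149, 148, 144, 143, 142, 140, 143, 147, 148, 147, 147, 144, 143, 164, 177, 176, 171, 181, 186, 192, 195, 198]
238 [186, 188, 180, 169, 171, 169, 170, 171, 170, 168, 168, 171, 170, 170, 171, 170, 171, 173, 181, 180, 180, 184, 185, 194, 197, 197, 200]
241 [191, 190, 187, 188, 189, 188, 189, 189, 188, 188, 189, 189, 189, 192, 190, 190, 191, 189, 190, 189, 190, 191, 195, 198, 200, 203, 209]
0.045 [0.56280333 0.06532291 0.045     ] [ 0.55001888 -0.05090003  0.045     ] [0.51533259 0.03485757 0.045     ]
0.0575 [0.55794488 0.0689585  0.0575    ] [ 0.54576862 -0.04173545  0.0575    ] [0.51273244 0.03994246 0.0575    ]
```

```bash
python3 -c "
from h import *
go([.5655,.100,.08],-6.4)"
```

```text
t 1.45 tcp [0.5463 0.1268 0.1647] psi -6.54 tiltz [ 0.004 -0.005 -1.   ] gap 0.002 F [ 4.  -3.1 -0.5]
shift units [ 1.415 -0.401  0.362] turn units -0.03
```

Request:
{"fn": "step_arm", "kwargs": {
  "increments": [0.3,-0.4,0.36,0,1,0.7,-0.4,0.36,0,1,1.1,-0.4,0.36,0,1,1.4,-0.4,0.36,0,1,1.4,-0.4,0.36,0,1]
}}

```text
t: 2.08
tcp_pos: [0.564, 0.1002, 0.0794]
tool_rot: [0.038, 0.706, -0.042, 0.706]
force: [-0.0, 0.9, 0.1]
finger_gap: -0.002
```

```bash
python3 - <<'E'
from h import *
import cv2
go([.5655,.100,.053],-6.4)
m=camera_model("wrist"); np.savez("w2.npz",**m)
cv2.imwrite("pics/w2.png",snapshot("wrist")); b=snapshot("side"); cv2.imwrite("pics/s2.png",b)
a=cv2.imread("pics/w2.png")[150:320,200:440]
A=cv2.resize(a,None,fx=2,fy=2,interpolation=3);B=cv2.resize(b[120:220,240:340],(320,320),interpolation=3)
A=cv2.copyMakeBorder(A,0,340-A.shape[0],0,0,0) if A.shape[0]<340 else A
B=cv2.copyMakeBorder(B,0,20,0,0,0)
cv2.imwrite("pics/c2.png",np.hstack([A,B]))
E
```

```text
t 2.08 tcp [0.564  0.1002 0.0794] psi -6.54 tiltz [ 0.    -0.005 -1.   ] gap -0.002 F [-0.   0.9  0.1]
shift units [0.441 0.002 0.024] turn units -0.03
```

View pics/c2.png

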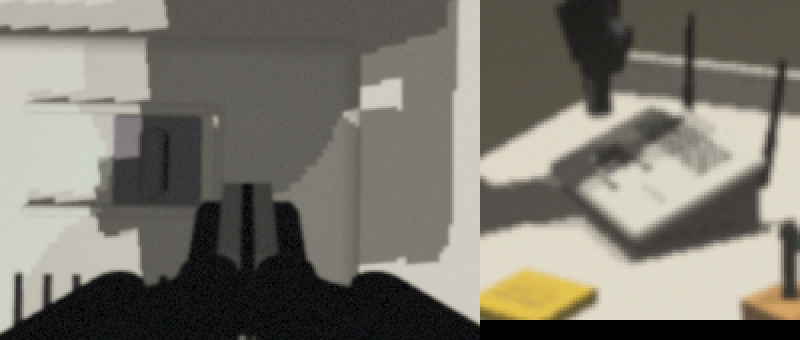

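The view shows the plate centred at crop (157,160), i.e. pixel (278.5,230), with the rib at crop x=152–166. The guides are parallel to the image rows, so the yaw matches.

```bash
python3 - <<'E'
from h import *
m=dict(np.load("w2.npz"))
for z in (.040,.046,.052):
  a,b=ray(m,(256.5,230),z),ray(m,(301,230),z);c,d=ray(m,(278.5,207.5),z),ray(m,(278.5,252.5),z)
  print(z,ray(m,(278.5,230),z),np.linalg.norm(a-b),np.linalg.norm(c-d))
z=.0575
print("rib top",ray(m,(279,230),z), "guide dir", (ray(m,(212,201),.047)-ray(m,(308,201),.047)))
E
```

```text
0.04 [0.56334527 0.06789119 0.04      ] 0.031550483185640604 0.034981782945944034
0.046 [0.560712   0.06928715 0.046     ] 0.030503560582877943 0.03382100138087086
0.052 [0.55807872 0.0706831  0.052     ] 0.029456637980115285 0.032660219815797566
rib top [0.55570058 0.07228092 0.0575    ] guide dir [-0.00708771 -0.06279408  0.        ]
```

Request:
{"fn": "step_arm", "kwargs": {
  "increments": [0.2,0,0.0,0,1,0.4,0,0.0,0,1,0.44,0,0.0,0,1,0.44,-0.1,0.0,0,1,0.44,-0.2,0.0,0,1]
}}

```text
t: 2.8
tcp_pos: [0.5645, 0.0877, 0.055]
tool_rot: [0.038, 0.704, -0.042, 0.708]
force: [0.4, -0.8, 0.1]
finger_gap: 0.001
```

Request:
{"fn": "step_arm", "kwargs": {
  "increments": [0.02,-0.12,0,0,1,0.02,-0.24,0,0,1,0.02,-0.36,0,0,1,0.02,-0.46,0,0,1,0.02,-0.5,0,0,1]
}}

```text
t: 3.42
tcp_pos: [0.561, 0.0576, 0.054]
tool_rot: [0.039, 0.704, -0.042, 0.708]
force: [-0.9, 4.1, 3.2]
finger_gap: -0.002
```

```bash
python3 - <<'E'
from h import *
import cv2
go([.559,.0575,.053],-6.4)
m=camera_model("wrist"); np.savez("w3.npz",**m)
a=snapshot("wrist");cv2.imwrite("pics/w3.png",a); b=snapshot("scene")
A=cv2.resize(a[130:300,180:420],None,fx=2,fy=2,interpolation=3);B=cv2.resize(b[180:250,200:270],(320,340),interpolation=3)
cv2.imwrite("pics/c3.png",np.hstack([A,B]))
E
```

```text
t 3.42 tcp [0.561  0.0576 0.054 ] psi -6.57 tiltz [ 0.005 -0.005 -1.   ] gap -0.002 F [-0.9  4.1  3.2]
shift units [ 0.016 -0.005 -0.033] turn units -0.03
```

View pics/c3.png

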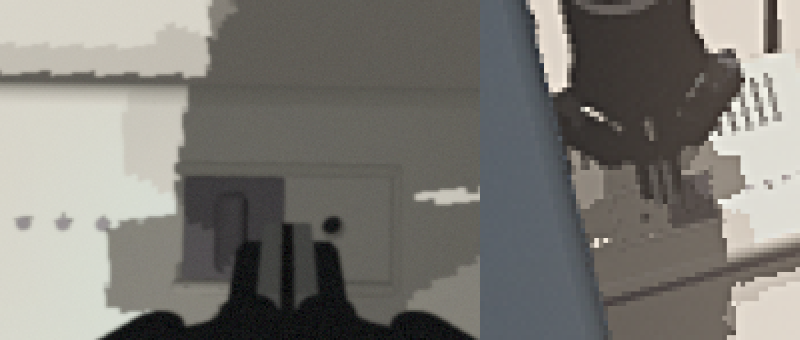

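The hole is uncovered at crop (333,226), i.e. pixel (346.5,243). The plate spans crop 183–285, so the shutter is about 29 mm open. One more small nudge, then lift.

Request:
{"fn": "step_arm", "kwargs": {
  "increments": [0,-0.03,0,0,1,0,-0.05,0,0,1,0,-0.05,0,0,1,0,-0.04,0,0,1,0,0.0,0,0,1]
}}

```text
t: 4.15
tcp_pos: [0.5611, 0.0584, 0.054]
tool_rot: [0.038, 0.704, -0.042, 0.708]
force: [1.0, 0.4, -0.0]
finger_gap: -0.002
```

```bash
python3 - <<'E'
from h import *
import cv2
go([.5615,.0596,.20],-6.4)
m=dict(np.load("w3.npz"))
for z in(.038,.0425,.047): print("hole",ray(m,(346.5,243),z))
g=cv2.imread("pics/w3.png",0).astype(int)[236:252,336:360]; print(g)
E
```

```text
t 4.15 tcp [0.5611 0.0584 0.054 ] psi -6.49 tiltz [ 0.005 -0.005 -1.   ] gap -0.002 F [ 1.   0.4 -0. ]
shift units [-2.434  0.009  0.017] turn units -0.02
hole [0.56369692 0.07162432 0.038     ]
hole [0.56130817 0.07150315 0.0425    ]
hole [0.55891942 0.07138199 0.047     ]
[[100 100 102  99 100  99  99 103 101  97  99 101 100 101 100 101  99  99
  102 100  98 101  97  99]
 [101 105  98 100 103  99  98  99  94  93  91  90  93  97 101  98 101  97
  100 101 100 100 101 100]
 [ 98 100 104 103 101 100  95  86  75  65  57  58  66  79  94 100 100  98
  100  99  97 101 102  99]
 [100 101 103 102 100  97  82  64  45  34  32  31  37  56  81  91 101 102
  100 101 101 100 101  99]
 [100 103 101 100  98  87  64  36  24  25  23  24  23  44  66  88  98  99
  102 101 102 100  98 100]
 [100 102 100  99  94  72  41  30  18  25  19  23  26  35  57  78  91  97
  101 100 100 101 101 100]
 [ 96 102 100  99  87  59  35  13  21  23  23  10  14  31  56  77  90 100
  100 102 101 100 100 100]
 [ 94 101 100  99  84  53  29  18  22  19  22  19  22  38  59  79  89  95
   99 100 100 101 100 101]
 [ 93  95 100  98  86  60  35  21  26  18  16  23  28  46  67  79  87  96
   99 101  99 100 100  98]
 [ 91  98 102  97  93  74  50  36  25  24  28  33  43  59  73  81  90  96
   99  98 101 101 101  99]
 [ 88  98 101 101  97  88  75  59  47  41  44  55  63  74  77  85  94  97
  100 100 103 103 102 100]
 [ 86  98 102 100  99  95  85  79  72  75  74  71  76  77  83  89  99  99
  100 100 101 100 100 100]
 [ 86  96 100  98 101  98  92  83  83  83  81  80  82  86  87  93  99  99
  101 103 102 100 101 100]
 [ 82  90  95  94  95  94  91  87  85  85  88  85  91  94  95  97 102  99
   99 101 101 101 103 100]
 [ 65  67  66  65  66  68  69  66  70  77  89  95  96  98  99 100 100 100
  102 100 101 101  99 100]
 [ 53  44  31  36  32  34  37  33  38  57  77  93  96 100 101 101 102  99
   99 100 102 100 100 101]]
```

Request:
{"fn": "step_arm", "kwargs": {
  "increments": [-0.5,0.0,0,0,1,-1.0,0,0,0,1,-1.5,0,0,0,0.5,-1.6,0,0,0,0.4,-1.6,0,0,0,0.4]
}}

```text
t: 4.78
tcp_pos: [0.5605, 0.0586, 0.1497]
tool_rot: [0.038, 0.704, -0.042, 0.708]
force: [-0.2, -0.1, -0.2]
finger_gap: 0.595
```

```bash
python3 - <<'E'
from h import *
import cv2
m=camera_model("wrist"); np.savez("w4.npz",**m)
a=snapshot("wrist");cv2.imwrite("pics/w4.png",a);g=cv2.cvtColor(a,6)
m3=dict(np.load("w3.npz"));f=200/np.tan(np.radians(m["vertical_fov"]/2))
print("expect",proj(m,[[.5613,.0715,.0425]]))
A=cv2.resize(a[150:290,220:460],None,fx=3,fy=3,interpolation=3);cv2.imwrite("pics/c4.png",A)
print("pin"); go([.524,-.253,.20],-84.3)
E
```

```text
expect [[337.99410598 195.42467787]]
pin
t 4.83 tcp [0.56   0.0587 0.149 ] psi -6.48 tiltz [ 0.003 -0.006 -1.   ] gap 0.597 F [ 0.4  0.9 -0.3]
shift units [-0.822 -5.234 -0.006] turn units 15.56
```

View pics/c4.png

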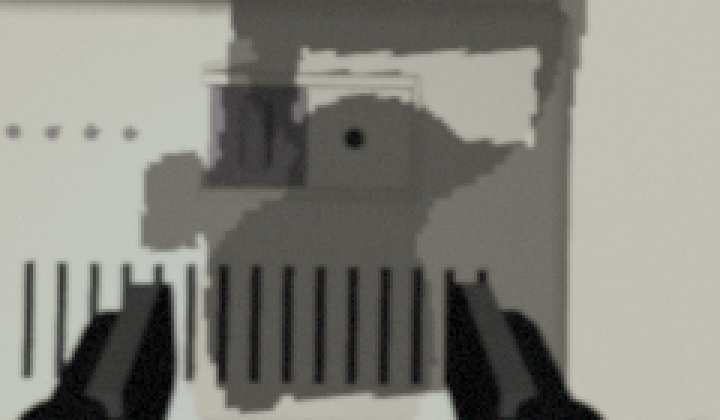

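The hole is at pixel (338,196), within 0.6 px of the prediction, so hole ≈ (0.5613, 0.0715, 0.0425). The shutter is about 30 mm from the hole, i.e. open. Next, the pin.

Request:
{"fn": "step_arm", "kwargs": {
  "increments": [-0.6,-0.3,0,2,0.4,-0.82,-1.0,0,4,0.4,-0.82,-1.8,0,6,0.4,-0.82,-2.6,0,8,0.4,-0.82,-3.4,0,10,0.4]
}}

```text
t: 5.45
tcp_pos: [0.5357, -0.1449, 0.1977]
tool_rot: [0.335, 0.621, -0.338, 0.623]
force: [0.7, -0.7, 0.5]
finger_gap: 0.599
```

```bash
python3 - <<'E'
from h import *
a=dict(np.load("w3.npz"));b=dict(np.load("w4.npz"))
r=least_squares(lambda X:np.r_[proj(a,[X])[0]-[346,242.6],proj(b,[X])[0]-[338,196]],[.56,.07,.04]);print(r.x,r.fun)
go([.524,-.24,.17],-84.3)
E
```

```text
[0.56332709 0.07138709 0.03809905] [ 0.08115382 -0.01439769 -0.1233096   0.02165908]
t 5.45 tcp [ 0.5357 -0.1449  0.1977] psi -56.8 tiltz [ 0.001 -0.005 -1.   ] gap 0.599 F [ 0.7 -0.7  0.5]
shift units [ 0.468 -1.029  1.218] turn units 5.5
```

Request:
{"fn": "step_arm", "kwargs": {
  "increments": [0.2,-0.4,0.5,2,0.4,0.4,-0.8,1.0,4,0.4,0.47,-1.03,1.22,5.5,0.4,0.47,-1.03,1.22,5.5,0.4,0.47,-1.03,1.22,5.5,0.4]
}}

```text
t: 6.08
tcp_pos: [0.5236, -0.2391, 0.169]
tool_rot: [0.473, 0.524, -0.475, 0.525]
force: [-0.8, 1.0, 0.0]
finger_gap: 0.599
```

```bash
python3 - <<'E'
from h import *
import cv2
go([.524,-.253,.12],-84.3)
m=camera_model("wrist"); np.savez("w5.npz",**m)
a=snapshot("wrist");cv2.imwrite("pics/w5.png",a)
print("expect base/ball",proj(m,[[.524,-.253,.042],[.524,-.253,.1025]]))
E
```

```text
t 6.08 tcp [ 0.5236 -0.2391  0.169 ] psi -84.19 tiltz [-0.001 -0.003 -1.   ] gap 0.599 F [-0.8  1.   0. ]
shift units [ 0.818 -0.016  0.228] turn units 0.02
expect base/ball [[321.24864278 203.85741225]
 [320.72481731 228.80214185]]
```

View pics/w5.png

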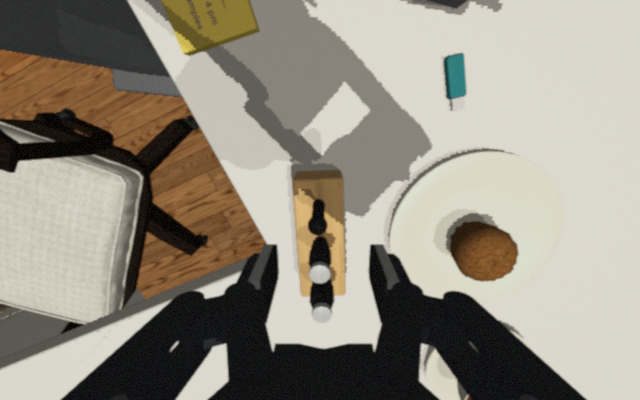

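The pin is at base (319,202), ball (318,224), in line between the jaws. Both screwdrivers stand nearer the bottom at (319,272) and (321,312).

```bash
python3 - <<'E'
from h import *
import cv2
m=dict(np.load("w5.npz"));g=cv2.imread("pics/w5.png",0)
c=(g[212:235,302:336]<70).astype('uint8');
for r in range(185,236,2): 
    x=np.where(g[r,300:340]<60)[0]+300; print(r,x.min() if len(x) else None,x.max() if len(x) else None,end='; ')
print()
print(ray(m,(318,225),.094),ray(m,(319,203),.042))
E
```

```text
185 None None; 187 None None; 189 None None; 191 None None; 193 None None; 195 None None; 197 None None; 199 316 320; 201 315 322; 203 314 323; 205 314 324; 207 314 324; 209 314 323; 211 313 323; 213 313 322; 215 313 323; 217 312 323; 219 311 323; 221 310 324; 223 309 325; 225 309 325; 227 309 325; 229 310 324; 231 311 324; 233 314 322; 235 318 319; 
[ 0.52168316 -0.25363696  0.094     ] [ 0.52163545 -0.2523111   0.042     ]
```

Request:
{"fn": "step_arm", "kwargs": {
  "increments": [0.2,-0.06,0.23,0,0.4,0.7,-0.06,0.23,0,0.4,1.2,-0.06,0.23,0,0.4,1.7,-0.06,0.23,0,0.4,1.98,-0.06,0.23,0,0.4]
}}

```text
t: 6.75
tcp_pos: [0.5209, -0.253, 0.0487]
tool_rot: [0.473, 0.525, -0.475, 0.525]
force: [0.6, -0.7, 0.3]
finger_gap: 0.603
```

```bash
python3 -c "
from h import *
go([.5212,-.2535,.05],-84.3)"
```

```text
t 6.75 tcp [ 0.5209 -0.253   0.0487] psi -84.11 tiltz [-0.002 -0.002 -1.   ] gap 0.603 F [ 0.6 -0.7  0.3]
shift units [-0.021  0.004  0.01 ] turn units 0.04
```

Close with 20 N, hold in place.

Request:
{"fn": "step_arm", "kwargs": {
  "increments": [0,0,0,0,1,0,0,0,0,1,0,0,0,0,1,0,0,0,0,1,0,0,0,0,1],
  "grip_force": 25
}}

```text
t: 7.38
tcp_pos: [0.5211, -0.2532, 0.0494]
tool_rot: [0.473, 0.525, -0.475, 0.525]
force: [-0.4, -0.2, 1.5]
finger_gap: 0.14
```

Request:
{"fn": "step_arm", "kwargs": {
  "increments": [-0.16,0,0,0,1,-0.32,0,0,0,1,-0.48,0,0,0,1,-0.48,0,0,0,1,-0.48,0,0,0,1]
}}

```text
t: 8.0
tcp_pos: [0.5213, -0.2532, 0.0783]
tool_rot: [0.473, 0.525, -0.475, 0.525]
force: [-0.5, 0.0, 0.2]
finger_gap: 0.147
```

Request:
{"fn": "step_arm", "kwargs": {
  "increments": [0.0,0,-0.08,0,1,0.01,0,-0.16,0,1,0.03,0,-0.24,0,1,0.05,0,-0.32,0,1,0.05,0,-0.36,0,1]
}}

```text
t: 8.62
tcp_pos: [0.5192, -0.2336, 0.0755]
tool_rot: [0.471, 0.524, -0.475, 0.527]
force: [-2.6, -6.2, 0.4]
finger_gap: 0.146
```

```bash
python3 - <<'E'
from h import *
import cv2
go([.5212,-.2325,.11],-84.3)
s=sense();P=np.array(s["tcp_pos"])
w_=camera_model("wrist");d=camera_model("side");np.savez("w6.npz",**w_)
a=snapshot("wrist");b=snapshot("side");cv2.imwrite("pics/w6.png",a);cv2.imwrite("pics/s6.png",b)
print(proj(d,[P,P+[0,0,.019]]),proj(w_,[P+[0,0,.019]]))
u=proj(d,[P])[0].astype(int)
B=cv2.resize(b[u[1]-45:u[1]+30,u[0]-37:u[0]+38],(400,400),interpolation=3);A=cv2.resize(a[150:310,240:400],(400,400),interpolation=3)
print(u);cv2.imwrite("pics/c6.png",np.hstack([A,B]))
E
```

```text
t 8.62 tcp [ 0.5192 -0.2336  0.0755] psi -84.04 tiltz [-0.001 -0.007 -1.   ] gap 0.146 F [-2.6 -6.2  0.4]
shift units [-0.576  0.035 -0.011] turn units 0.05
[[330.78942767 197.57050345]
 [330.70547643 190.11912401]] [[321.20683952 274.72858785]]
[330 197]
```

Request:
{"fn": "step_arm", "kwargs": {
  "increments": [0.0,0,-0.03,0,1,0.0,0,-0.03,0,1,-0.2,0,-0.12,0,1,-0.7,0,-0.25,0,1,-1.2,0,-0.25,0,1]
}}

```text
t: 9.35
tcp_pos: [0.5173, -0.2167, 0.1475]
tool_rot: [0.472, 0.525, -0.475, 0.526]
force: [-0.3, 1.3, 0.5]
finger_gap: 0.142
```

```bash
python3 - <<'E'
from h import *
import cv2
s=sense();P=np.array(s["tcp_pos"]);go(P)
M=Ro.from_quat(s["tool_rot"]).as_matrix();G=P-.019*M[:,0]
w_=camera_model("wrist");np.savez("w7.npz",**w_)
a=snapshot("wrist");cv2.imwrite("pics/w7.png",a)
for th in(0,10,20,30):
    t=np.radians(th);ax=-np.cos(t)*M[:,0]-np.sin(t)*M[:,2]   # up along pin
    print(th,"tip",proj(w_,[G-.0624*ax])[0].round(1),"shoulder",proj(w_,[G-.0264*ax])[0].round(1),"ball c",proj(w_,[G+.0256*ax])[0].round(1))
cv2.imwrite("pics/c7.png",cv2.resize(a[170:370,220:420],(600,600),interpolation=3))
E
```

```text
t 9.35 tcp [ 0.5173 -0.2167  0.1475] psi -84.03 tiltz [-0.002 -0.005 -1.   ] gap 0.142 F [-0.3  1.3  0.5]
shift units [0. 0. 0.] turn units None
0 tip [321.7 224.9] shoulder [321.5 249.2] ball c [320.8 309.3]
10 tip [321.7 239.1] shoulder [321.5 256.3] ball c [320.8 299.9]
20 tip [321.7 253.8] shoulder [321.5 263.9] ball c [320.8 289.4]
30 tip [321.7 269.1] shoulder [321.5 271.7] ball c [320.8 278.4]
```

View pics/c7.png

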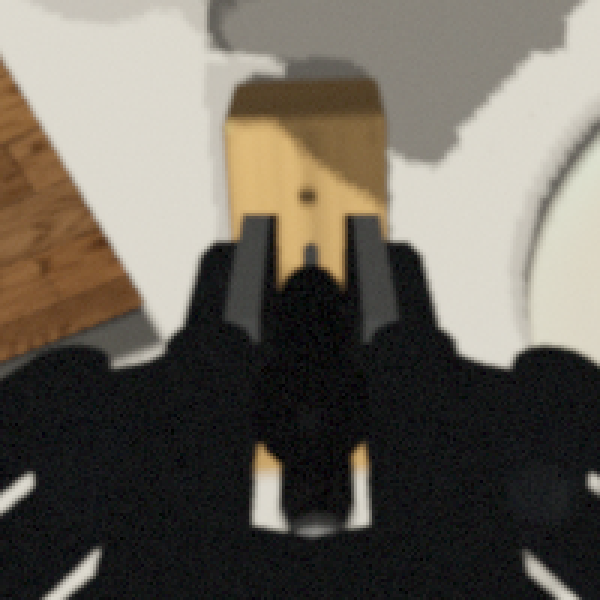

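Tip at crop (311,245), shoulder edge around row 268, ball's lower outline around rows 445–470. That fits less than 20° of tilt plus some slip in the pads, so I'll fit it numerically.

```bash
python3 - <<'E'
from h import *
import cv2
m=dict(np.load("w7.npz"));g=cv2.imread("pics/w7.png",0).astype(int)
print("tip cols 316-332 rows 245-266");print(g[246:268,314:334])
print("ball L rows 312-332");print(g[312:334:1,302:318])
print("ball R");print(g[312:334:1,334:348])
E
```

```text
tip cols 316-332 rows 245-266
[[177 183 185 186 185 182 179 178 175 170 164 163 165 168 172 173 176 179
  175 166]
 [176 181 185 184 183 182 182 178 174 171 165 162 165 168 171 174 176 179
  177 166]
 [176 183 183 184 184 183 181 179 175 170 163 163 165 169 171 172 175 179
  178 166]
 [175 181 183 183 184 182 179 177 174 166 160 162 165 168 171 173 177 178
  178 166]
 [174 180 183 185 184 182 179 173 162 148 148 155 163 166 169 172 178 178
  177 165]
 [175 180 183 185 183 182 176 159 129 104 112 137 155 167 171 174 176 179
  177 165]
 [173 182 183 184 186 180 165 130  90  72  82 109 145 163 170 173 176 178
  176 164]
 [172 181 184 183 184 179 160 117  73  64  73  97 137 163 169 172 175 175
  175 161]
 [171 180 183 183 183 178 160 108  75  70  70  93 134 161 170 173 175 178
  176 158]
 [172 182 182 182 182 178 158 106  70  65  69  91 130 162 168 172 173 178
  174 158]
 [172 179 181 182 184 178 158 109  71  67  66  92 129 159 169 172 174 177
  176 158]
 [167 175 178 181 181 175 152  98  62  61  64  85 123 157 168 171 175 176
  174 157]
 [163 170 175 173 168 156 120  71  39  38  35  59 
[... 2901 characters left out ...]
6  44 105 154 173 174 151  90  33   6  24  13  16]
 [  9  19  49 105 156 174 176 157 103  39  22  19  21  21]
 [ 13  17  43 103 149 176 177 161 115  52  23  17  13  14]
 [  2   3  44  94 150 179 184 169 121  59  21  12  20  13]
 [ 17  13  40  91 152 185 190 174 128  54  22  12  12  20]
 [ 20  13  36  96 158 193 196 181 130  61  18  16  18  15]
 [  3  17  35 100 162 198 204 186 132  58  24  13  13  17]
 [ 11  13  38  96 164 202 206 187 125  50  21   5  21  22]
 [  8  19  34  93 164 205 210 190 125  43  23  18  17  14]
 [ 15  26  29  88 163 207 213 192 130  52  19  14  16  17]
 [  5   9  26  84 161 207 213 197 141  64  25  13  16  13]
 [  2  15  20  84 161 206 213 195 144  65  28  19  16  22]]
```

```bash
python3 - <<'E'
from h import *
m=dict(np.load("w7.npz"));P=np.array([.5173,-.2167,.1475])
psi=np.radians(-84.03);X=np.array([0,0,-1.]);Y=np.array([-np.sin(psi),np.cos(psi),0]);Z=np.cross(X,Y)
G=P-.019*X; ang=np.linspace(0,2*np.pi,73)[:,None]
f=200/np.tan(np.radians(m["vertical_fov"]/2))
def pred(v,full=False):
    s,e,t=v[0]/1e3,v[1]/1e3,np.radians(v[2]);ax=-np.cos(t)*X-np.sin(t)*Z;n=np.cross(Y,ax)
    tip=G+e*Z-s*ax; 
    rim=lambda h,r:proj(m,tip+h*ax+r*(np.cos(ang)*Y+np.sin(ang)*n))[:,1].min()
    b=proj(m,[tip+.088*ax])[0]
    if full: print("tip rel TCP (tool x,y,z) mm",1e3*np.array([(tip-P)@X,0,(tip-P)@Z]),"ball r",f*.0085/(np.asarray(m["R"])@(tip+.088*ax)+m["t"])[2])
    return np.array([min(rim(.002,.002),proj(m,[tip])[0,1]),rim(.036,.006),b[1]])
for s in(59,62.4,65):
  for k in (258.2,259.2):
    r=least_squares(lambda q:pred([s,*q])-[251.2,k,307.3],[3,12]);print(s,k,r.x.round(1),r.fun.round(2))
r=least_squares(lambda q:pred(q)-[251.2,258.6,307.3],[62,3,12]);print(r.x.round(2),r.fun);pred(r.x,True)
E
```

```text
59 258.2 [ 4.4 15.3] [-0.14  0.2  -0.06]
59 259.2 [ 4.6 15.5] [ 0.31 -0.43  0.13]
62.4 258.2 [ 5.9 14.7] [-0.3   0.42 -0.13]
62.4 259.2 [ 6.1 14.9] [ 0.14 -0.2   0.06]
65 258.2 [ 7.1 14.3] [-0.42  0.59 -0.18]
65 259.2 [ 7.3 14.4] [ 0.02 -0.03  0.01]
[59.81  4.85 15.25] [6.75299816e-10 9.96237759e-10 3.09330517e-09]
tip rel TCP (tool x,y,z) mm [38.69929061  0.         20.58490407] ball r 20.62846870096233
```

The fit gives tilt about 15° and tip at tool (+40, +0.8, +21) mm from the TCP. 15° is within the 10° tolerance of the 20° slope. I'll firm the grip and carry the pin over.

```bash
python3 -c "
from h import *
go([.5343,.0737,.15],-6.4)"
```

```text
t 9.4 tcp [ 0.5198 -0.2183  0.1516] psi -84.02 tiltz [ 0.005 -0.01  -1.   ] gap 0.145 F [0.5 0.9 2.3]
shift units [-0.018  0.747 -4.815] turn units -15.52
```

Request:
{"fn": "step_arm", "kwargs": {
  "increments": [-0.15,0.05,-0.3,-2,1,-0.15,0.2,-1.0,-4,1,-0.15,0.3,-1.8,-6,1,-0.15,0.4,-2.5,-8,1,-0.15,0.5,-3.2,-10,1],
  "grip_force": 50
}}

```text
t: 10.02
tcp_pos: [0.5295, -0.0222, 0.1586]
tool_rot: [0.203, 0.674, -0.207, 0.679]
force: [0.2, 0.8, -0.1]
finger_gap: 0.139
```

```bash
python3 -c "
from h import *
go([.5343,.0737,.14],-6.4)"
```

```text
t 10.03 tcp [ 0.5295 -0.0222  0.1586] psi -33.71 tiltz [ 0.005 -0.009 -1.   ] gap 0.139 F [ 0.2  0.8 -0.1]
shift units [ 0.296  1.375 -0.823] turn units -5.46
```

Request:
{"fn": "step_arm", "kwargs": {
  "increments": [0.0,0.5,-0.3,-2,1,0.0,1.0,-0.6,-4,1,0.1,1.37,-0.82,-5.46,1,0.3,1.37,-0.82,-5.46,1,0.3,1.37,-0.82,-5.46,1]
}}

```text
t: 10.65
tcp_pos: [0.5333, 0.0733, 0.1385]
tool_rot: [0.037, 0.705, -0.043, 0.707]
force: [0.3, -0.6, -0.0]
finger_gap: 0.135
```

```bash
cat > look.py <<'E'
from h import *
import cv2,sys
s=sense();M=Ro.from_quat(s["tool_rot"]).as_matrix();P=np.array(s["tcp_pos"]);go(P,-6.4)
m=camera_model("wrist");a=snapshot("wrist");cv2.imwrite(f"pics/{sys.argv[1]}.png",a);np.savez(sys.argv[1]+".npz",**m)
print("tip px exp",proj(m,[P+M@[.040,.0008,.021]]),"hole exp",proj(m,[[.5613,.0715,.0425],[.5633,.0714,.038]]))
g=cv2.cvtColor(a,6).astype(int)
h=proj(m,[[.562,.0714,.0405]])[0].astype(int);r0,c0=h[1]-14,h[0]-14
W=g[r0:h[1]+14,c0:h[0]+15];k=(W<0.5*np.median(W)).astype('uint8')
n,_,st,ce=cv2.connectedComponentsWithStats(k)
for i in range(1,n):
    if st[i,4]>5: print("blob",ce[i]+[c0,r0],st[i])
E
python3 look.py w8
```

```text
t 10.65 tcp [0.5333 0.0733 0.1385] psi -6.46 tiltz [ 0.003 -0.009 -1.   ] gap 0.135 F [ 0.3 -0.6 -0. ]
shift units [0. 0. 0.] turn units -0.01
tip px exp [[324.72225401 252.36236538]] hole exp [[325.8770372  228.68382554]
 [326.0030261  228.61597256]]
blob [325.60869565 228.7826087 ] [12 13  6  5 23]
```

Request:
{"fn": "step_arm", "kwargs": {
  "increments": [0.2,0,0.02,0,1,0.4,0,0.04,0,1,0.6,0,0.06,0,1,0.75,0,0.08,0,1,0.8,0,0.08,0,1]
}}

```text
t: 11.32
tcp_pos: [0.5385, 0.0718, 0.0901]
tool_rot: [0.037, 0.705, -0.043, 0.707]
force: [-0.6, 0.2, -0.1]
finger_gap: 0.14
```

```bash
python3 look.py w9; python3 - <<'E'
import cv2
a=cv2.imread("pics/w9.png");cv2.imwrite("pics/c9.png",cv2.resize(a[190:310,260:420],(800,600),interpolation=3))
g=cv2.cvtColor(a,6)
print(g[232:264:1,314:338])
E
```

```text
t 11.32 tcp [0.5385 0.0718 0.0901] psi -6.51 tiltz [ 0.003 -0.009 -1.   ] gap 0.14 F [-0.6  0.2 -0.1]
shift units [0. 0. 0.] turn units -0.02
tip px exp [[324.66188956 252.37791852]] hole exp [[327.04795475 249.10582018]
 [327.17704378 248.56259844]]
blob [336.05333333 253.        ] [21  8  5 20 75]
blob [326.8        248.43333333] [11 12  7  6 30]
blob [323.38461538 259.92307692] [ 4 24 14  4 39]
[[95 93 95 95 96 98 96 94 98 95 94 96 96 96 96 95 94 98 95 94 98 94 94 96]
 [96 97 93 96 94 94 95 94 95 95 95 96 96 95 94 96 95 96 93 94 94 94 93 93]
 [95 95 95 95 94 95 94 94 95 97 96 95 96 96 94 95 96 96 96 97 93 96 96 96]
 [96 93 94 96 96 96 96 96 96 95 93 92 95 95 95 93 97 98 97 95 96 95 95 96]
 [95 94 97 94 95 92 93 97 92 93 95 93 96 95 95 95 99 94 96 97 95 95 95 95]
 [97 95 95 95 95 93 92 96 95 96 97 95 95 96 94 94 96 93 95 92 93 94 93 96]
 [92 97 95 94 95 95 96 94 95 95 96 96 93 93 95 94 93 95 97 96 96 95 94 94]
 [93 96 95 96 95 93 95 95 96 95 95 95 97 97 97 96 95 98 98 98 95 92 94 95]
 [94 96 98 95 94 95 95 98 97 97 94 95 95 96 96 95 98 94 96 93 91 88 89 86]
 [91 93 93 96 96 96 95 9
[... 1001 characters left out ...]
90 95 93 77 46 19 18 21]
 [89 92 95 96 96 95 86 67 60 62 60 67 78 89 92 94 95 93 94 78 43 12  7 16]
 [86 96 93 94 96 95 84 68 65 60 64 67 78 92 96 93 98 97 94 75 41 19 11 17]
 [89 95 96 96 93 90 79 64 54 55 52 58 69 88 93 96 94 93 92 80 44 11 13 20]
 [90 95 91 93 83 69 58 48 31 35 28 38 49 73 85 91 93 94 93 80 42 17 17  9]
 [86 92 88 81 59 41 31 24 19 19 24 16 28 41 53 67 84 92 92 77 39  5 18 14]
 [87 88 78 58 31 12 14 16 14 10 15  4 17  2 21 41 68 86 90 80 38 23 14 18]
 [82 81 60 32 21 14  9 13 15  2  6  4 10 20 16 22 43 70 84 73 38  7  0 15]
 [67 54 31 25 15  1 11 10  8  3 14 14 10 19 13 12 21 47 68 67 34 14 11 18]
 [50 31 10 11  9 10  6 18  4  9  2 13 11 17 16  2 14 25 37 44 26 13  8 16]]
```

Hole at (326.8,248.4), pin tip at (323.3,251). I need about +2.3 mm in tool y and −1 mm in tool z before descending along the normal.

Request:
{"fn": "step_arm", "kwargs": {
  "increments": [0,0.02,-0.015,0,1,0,0.04,-0.015,0,1,0.03,0.04,-0.005,0,1,0.06,0.04,0.007,0,1,0.08,0.04,0.015,0,1]
}}

```text
t: 12.0
tcp_pos: [0.5397, 0.0741, 0.0853]
tool_rot: [0.037, 0.705, -0.043, 0.707]
force: [0.5, -0.6, 0.2]
finger_gap: 0.135
```

```bash
python3 look.py w10; python3 - <<'E'
import cv2
a=cv2.imread("pics/w10.png")
g=cv2.cvtColor(a,6)
print(g[242:264:1,312:338])
E
```

```text
t 12.0 tcp [0.5397 0.0741 0.0853] psi -6.5 tiltz [ 0.003 -0.009 -1.   ] gap 0.135 F [ 0.5 -0.6  0.2]
shift units [0. 0. 0.] turn units -0.02
tip px exp [[324.71271898 252.31493164]] hole exp [[323.85193531 251.16459076]
 [324.05768816 250.56089357]]
blob [310.6875 253.425 ] [ 0  6  5 22 80]
blob [335.84615385 253.30769231] [25  6  4 22 65]
blob [323.77777778 249.44444444] [12 12  7  4 18]
blob [323.2173913  261.17391304] [ 6 22 18  6 69]
[[ 37  68  91  95  95  97  96  97  95  98  95  97  97  95  96  95  94  97
   96  95  94  84  53  26  32  43]
 [ 40  67  89  97  97  95  97  98  97  95  94  97  96  97  93  95  96  95
   96  97  92  82  47  21  26  45]
 [ 35  66  89  95  97  97  95  98  96  98  96  97  97  96  98  95  95  94
   98  96  94  78  42  22  20  43]
 [ 39  64  88  93  94  94  95  97  95  96  95  96  95  96  97  96  96  97
   98  96  94  80  51  20  20  39]
 [ 36  66  93  98  96  97  96  96  94  95  92  89  87  87  94  96  97  96
  100  96  93  82  43  20  20  39]
 [ 34  63  90  97  95  99  98  95  93  83  72  62  59  63  74  91  95  98
   96  98  93  82  50  15  24  41]
 [ 3
[... 1040 characters left out ...]
88  93  95
   94  93  93  82  39  11  25  15]
 [ 32  63  88  95  96  92  84  72  59  44  36  29  33  38  54  75  85  91
   95  94  94  76  45  18  18  21]
 [ 33  62  87  93  93  83  61  43  28  22  16  10   4  12  22  37  49  70
   85  93  92  80  43  18   8  25]
 [ 27  62  89  90  80  60  34   8   4  11  14   5   5  13  21  15  17  43
   68  87  94  76  47  14  20  19]
 [ 26  62  86  80  60  33  12   7   0  16   8   8   7   6  18  10   1  12
   41  69  81  74  42   5  19  20]
 [ 23  54  71  55  30  13  17   8  16  13  10   9   0  15  14   5  10  21
   24  47  65  69  41  22  17  15]
 [ 22  39  56  38  13   7   0   9  14   1   8   0   2   8  10  15  19  11
    6  23  38  46  29  16   6  21]]
```

Request:
{"fn": "step_arm", "kwargs": {
  "increments": [0,0.005,-0.013,0,1,0,0.005,-0.013,0,1,0.03,0.005,-0.002,0,1,0.06,0.005,0.009,0,1,0.08,0.005,0.016,0,1]
}}

```text
t: 12.68
tcp_pos: [0.5407, 0.0743, 0.0802]
tool_rot: [0.037, 0.705, -0.043, 0.707]
force: [0.2, -1.2, 0.1]
finger_gap: 0.136
```

```bash
python3 look.py w11; python3 - <<'E'
import cv2
a=cv2.imread("pics/w11.png")
g=cv2.cvtColor(a,6)
print(g[244:262:1,314:334])
E
```

```text
t 12.68 tcp [0.5407 0.0743 0.0802] psi -6.5 tiltz [ 0.002 -0.009 -1.   ] gap 0.136 F [ 0.2 -1.2  0.1]
shift units [0. 0. 0.] turn units -0.02
tip px exp [[324.72844746 252.35464231]] hole exp [[323.50360959 253.48957334]
 [323.72302345 252.81787964]]
blob [322.70040486 258.30364372] [  0   4  29  24 247]
[[91 97 99 95 97 94 97 96 97 96 96 97 96 96 98 98 95 97 95 81]
 [89 97 94 96 97 98 99 97 96 96 94 95 98 96 98 99 97 97 94 83]
 [90 96 98 95 97 96 96 96 98 97 97 96 99 96 96 97 97 94 92 83]
 [91 98 96 95 95 98 93 98 96 97 96 95 97 96 97 96 97 97 94 83]
 [91 97 97 98 98 97 98 95 94 90 93 94 98 97 97 99 98 98 95 84]
 [88 95 99 98 98 95 93 89 80 69 70 77 87 92 97 98 96 96 98 83]
 [90 96 95 97 96 92 81 65 54 47 48 54 60 79 93 97 98 96 97 82]
 [89 98 96 96 95 84 57 47 54 53 54 49 47 67 88 96 97 98 93 80]
 [88 95 96 94 91 77 50 50 59 59 63 49 41 54 76 94 97 95 97 81]
 [91 96 99 97 91 77 54 51 60 63 64 50 43 49 74 90 96 97 94 81]
 [93 94 97 96 90 77 62 61 61 61 63 62 55 59 78 93 94 99 94 83]
 [88 98 97 98 91 78 72 62 62 64 62 66 68 75 82 95 97 96 94 82]
 [87 94 96 95 95 85 74 68 62 63 61 64 69 79 86 95 94 96 94 80]
 [93 96 97 97 92 85 73 58 56 53 56 56 70 76 90 98 99 99 95 80]
 [92 96 97 92 84 70 55 45 37 36 31 40 50 72 86 91 95 96 92 78]
 [92 95 91 83 64 44 27 10 14  5 10  8 31 41 54 70 86 98 98 78]
 [89 93 81 60 37 20  9  4  7  4 19 16 13  4 20 44 66 88 92 80]
 [84 79 58 31 11  9  4  2 14  8 11 10  6  8 18 24 43 71 85 78]]
```

The tip is in the mouth, with a dark rim visible round the pin (cols 320–327, pin at 323). I'll keep descending along the normal in small steps and watch the force.

Request:
{"fn": "step_arm", "kwargs": {
  "increments": [0.01,0,0.004,0,1,0.02,0,0.007,0,1,0.03,0,0.011,0,1,0.04,0,0.015,0,1,0.05,0,0.018,0,1]
}}

```text
t: 13.35
tcp_pos: [0.5418, 0.0741, 0.077]
tool_rot: [0.037, 0.705, -0.043, 0.707]
force: [-0.1, 0.5, -0.0]
finger_gap: 0.133
```

Request:
{"fn": "step_arm", "kwargs": {
  "increments": [0.01,0,0.004,0,1,0.02,0,0.007,0,1,0.03,0,0.011,0,1,0.04,0,0.015,0,1,0.04,0,0.015,0,1]
}}

```text
t: 13.98
tcp_pos: [0.5426, 0.074, 0.0746]
tool_rot: [0.037, 0.705, -0.043, 0.707]
force: [-1.2, 0.2, 2.1]
finger_gap: 0.135
```

Request:
{"fn": "step_arm", "kwargs": {
  "increments": [0.01,0,0.004,0,1,0.02,0,0.007,0,1,0.03,0,0.011,0,1,0.03,0,0.011,0,1,0.03,0,0.011,0,1]
}}

```text
t: 14.6
tcp_pos: [0.5433, 0.0739, 0.0729]
tool_rot: [0.037, 0.705, -0.043, 0.707]
force: [-1.2, 0.0, 2.4]
finger_gap: 0.136
```

```bash
python3 look.py w12; python3 - <<'E'
import cv2
a=cv2.imread("pics/w12.png")
g=cv2.cvtColor(a,6)
print(g[246:264:1,314:334])
E
```

```text
t 14.6 tcp [0.5433 0.0739 0.0729] psi -6.5 tiltz [ 0.002 -0.009 -1.   ] gap 0.136 F [-1.2  0.   2.4]
shift units [0. 0. 0.] turn units -0.02
tip px exp [[324.68703594 252.37157225]] hole exp [[323.50367595 255.44914308]
 [323.73160737 254.70481078]]
blob [323.14482759 260.14827586] [  0   2  29  26 290]
[[ 92  99  97  98  98  97  98 101 100  98  99  99  98 100  96 100  97  98
   94  82]
 [ 93  96  99  99  99 100  97  98 100  95  95 100  97  99  98  98  99  97
   94  82]
 [ 90  98  99  98 100  98  99  97  96  99  99  98 100  99  97  98  96  98
   95  85]
 [ 92  98  97 100  99  98  98 100  98  98  97 101  98 100  98  98 100  99
   98  86]
 [ 92  98  97 101  96  99  98  95  97  92  91  93  97  99  98 101  95  98
   95  80]
 [ 93  97  98 100 100  95  93  88  82  78  77  79  84  92  94  97  96  98
   96  83]
 [ 92 101 100  99  97  92  78  72  65  64  65  66  60  73  89  96  99  99
   96  83]
 [ 92  96  97  96  95  79  61  60  66  61  62  56  48  55  76  97  99  99
   96  84]
 [ 92  98  97  97  89  74  58  57  62  63  64  58  43  46  73  90  98  97
   95  81]
 [ 91  98 100  97  89  75  60  60  63  63  61  59  51  55  74  92  96  98
   97  84]
 [ 93  99  98  94  89  80  69  64  62  65  60  62  55  65  78  90  97  98
   95  84]
 [ 92  97 100  98  92  80  69  60  55  50  52  54  60  71  84  90  95  98
   95  81]
 [ 88  99  97  94  82  68  53  40  42  33  28  33  44  62  77  91  97  96
   96  80]
 [ 93  97  94  83  60  35  27  16   5  17   7  11  18  32  52  70  88  98
   95  82]
 [ 92  94  84  64  33   9   3  13  16  15  13  15  19  13  23  39  68  89
   95  81]
 [ 83  83  60  33  20  11  14   9  14   9  22  15  16   5  10  22  41  73
   87  77]
 [ 74  58  31  16   1  10  12  17   7   5  18  12  11  10  19  17  21  48
   65  69]
 [ 55  39  15  18  11   8  11   9  15  12  10   8  20  11  12  12  14  23
   44  49]]
```

The force lies along the panel normal, about 2.6 N, so the button is being pressed. I'll go about 1.5 mm further.

Request:
{"fn": "step_arm", "kwargs": {
  "increments": [0.008,0,0.003,0,1,0.016,0,0.006,0,1,0.024,0,0.009,0,1,0.024,0,0.009,0,1,0.024,0,0.009,0,1]
}}

```text
t: 15.28
tcp_pos: [0.5438, 0.0738, 0.0715]
tool_rot: [0.037, 0.705, -0.043, 0.707]
force: [-2.2, 0.8, 4.0]
finger_gap: 0.132
```

```bash
python3 - <<'E'
from h import *
import cv2
F=[]
for i in range(6):
    s=sense();F.append(s["force"]);a=snapshot("wrist")
print(np.round(F,1).tolist(),np.mean(F,0)); go(s["tcp_pos"])
cv2.imwrite("pics/w13.png",a);m=camera_model("wrist");np.savez("w13.npz",**m)
b=snapshot("scene");cv2.imwrite("pics/s13.png",b)
A=cv2.resize(a[200:340,250:400],(600,560),interpolation=3);cv2.imwrite("pics/c13.png",A)
E
```

```text
[[-2.2, 0.8, 4.0], [-1.4, -0.2, 4.2], [-2.2, 0.3, 3.3], [-1.2, -0.6, 5.3], [-1.5, 0.8, 3.9], [-1.6, 0.5, 4.0]] [-1.67442462  0.29167569  4.12066787]
t 15.57 tcp [0.5438 0.0738 0.0715] psi -6.5 tiltz [ 0.002 -0.009 -1.   ] gap 0.137 F [-2.   0.1  3.4]
shift units [ 0.     0.    -0.001] turn units None
```

```bash
python3 - <<'E'
import cv2,numpy as np
a=cv2.imread("pics/w13.png");b=cv2.imread("pics/s13.png")
A=cv2.resize(a[230:360,250:400],(600,520),interpolation=3);A=(255*(A/255.)**.55).astype('uint8')
B=cv2.resize(b[185:245,205:265],(200,200),interpolation=3);B=cv2.copyMakeBorder(B,0,320,0,0,0)
cv2.imwrite("pics/c13.png",np.hstack([A,B]))
E
```

```text
(no output)
```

View pics/c13.png

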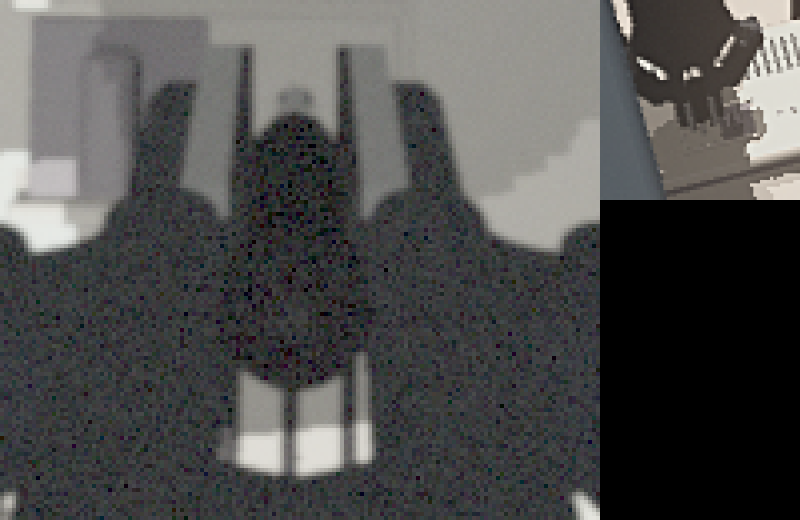

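The ball's bottom edge is at crop y=388, so ball centre row about 307 as before and the tilt is unchanged at about 15° (5° off the normal). The pin is in the hole and the shutter open at left. I'll ease off 0.5 mm and hold for over 3 s.

Request:
{"fn": "step_arm", "kwargs": {
  "increments": [-0.008,0,-0.003,0,1,-0.008,0,-0.003,0,1,-0.008,0,-0.003,0,1,-0.008,0,-0.003,0,1,-0.008,0,-0.003,0,1]
}}

```text
t: 16.25
tcp_pos: [0.5436, 0.0738, 0.0719]
tool_rot: [0.037, 0.705, -0.043, 0.707]
force: [-1.3, 0.6, 2.5]
finger_gap: 0.136
```

Request:
{"fn": "step_arm", "kwargs": {
  "increments": [0,0,0,0,1,0,0,0,0,1,0,0,0,0,1,0,0,0,0,1,0,0,0,0,1]
}}

```text
t: 16.88
tcp_pos: [0.5437, 0.0738, 0.0719]
tool_rot: [0.037, 0.705, -0.043, 0.707]
force: [-1.3, -1.4, 3.1]
finger_gap: 0.14
```

Request:
{"fn": "step_arm", "kwargs": {
  "increments": [0,0,0,0,1,0,0,0,0,1,0,0,0,0,1,0,0,0,0,1,0,0,0,0,1]
}}

```text
t: 17.5
tcp_pos: [0.5436, 0.0738, 0.0719]
tool_rot: [0.037, 0.705, -0.043, 0.707]
force: [-0.0, 0.9, 3.5]
finger_gap: 0.136
```

Request:
{"fn": "step_arm", "kwargs": {
  "increments": [0,0,0,0,1,0,0,0,0,1,0,0,0,0,1,0,0,0,0,1,0,0,0,0,1]
}}

```text
t: 18.12
tcp_pos: [0.5436, 0.0738, 0.0719]
tool_rot: [0.037, 0.705, -0.043, 0.707]
force: [-0.7, 0.3, 3.2]
finger_gap: 0.141
```

Request:
{"fn": "step_arm", "kwargs": {
  "increments": [0,0,0,0,1,0,0,0,0,1,0,0,0,0,1,0,0,0,0,1,0,0,0,0,1]
}}

```text
t: 18.75
tcp_pos: [0.5437, 0.0738, 0.0719]
tool_rot: [0.037, 0.705, -0.043, 0.707]
force: [-0.8, 0.9, 3.6]
finger_gap: 0.138
```

Request:
{"fn": "step_arm", "kwargs": {
  "increments": [0,0,0,0,1,0,0,0,0,1,0,0,0,0,1,0,0,0,0,1,0,0,0,0,1]
}}

```text
t: 19.38
tcp_pos: [0.5436, 0.0738, 0.0719]
tool_rot: [0.037, 0.705, -0.043, 0.707]
force: [-1.7, 0.5, 3.6]
finger_gap: 0.139
```

Request:
{"fn": "step_arm", "kwargs": {
  "increments": [0,0,0,0,1,0,0,0,0,1,0,0,0,0,1,0,0,0,0,1,0,0,0,0,1]
}}

```text
t: 20.0
tcp_pos: [0.5436, 0.0738, 0.0719]
tool_rot: [0.037, 0.705, -0.043, 0.707]
force: [-1.0, 0.0, 3.5]
finger_gap: 0.139
```

```bash
python3 -c "
from h import *
sign_off(); s=sense(); print(s['t'],np.round(s['force'],1),np.round(s['tcp_pos'],4),s['finger_gap'])"
```

```text
the job is handed in; nothing more can be done
the job is handed in; nothing more can be done
```

The job is handed in: the shutter is open and the button is held down by the pin, which is still in the gripper. The robot gave no verdict, so these are my own checks.

**What I did:**
- I slid the shutter open with closed fingers.
- I took the pin from the block and tilted it in the grip by leaning it against the rim of its own hole.
- I lowered it along the panel normal into the reset hole, pressed, and eased back about 0.5 mm.
- I then held it still for over 3.7 s before handing in.

**Last checks:**
- **Shutter:** about 29–30 mm open from the images.
- **Press:** about 3.5 N along the panel normal, which suggests roughly 3–4 mm of button travel. The travel comes from the force and the descent; I could not read it directly.
- **Stillness and grip:** the arm pose was steady to 0.1 mm, and the fingers stayed closed on the 12 mm handle with a 50 N grip set.
- **Other objects:** nothing commanded went near the screwdrivers, sticky notes, USB stick or stapler. I did not check them in a final picture.

**What disagreed:**
- **Tilt:** the pin slipped a few millimetres in the pads while being tilted. The image fit gives about 15° against the panel's 20°, so about 5° off square, inside the 10° limit. The image still matched that fit with the pin pressed.
- **Hole height:** two estimates differed by 4 mm (38 against 42.5 mm). I worked between them and settled the depth by force.

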